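Plug the unmarked board into the socket of its thickness

ROBOT

A 7-joint arm with a two-finger parallel gripper is mounted at the origin on the work surface. World frame = base frame: x ahead of the robot, y to its left, z up, the work surface at z = 0. Lengths are in m, angles in rad, forces in N, time in s.
With the tool pointing down it reaches from about 0.425 to 0.875 m from the base axis. Payload 4.7 kg.
Tool frame: the origin (TCP) lies on the centre line of the jaws, within the pads' length; the fingertips stand 22 mm ahead of it and the grasp point (between the pads) lies 3 mm ahead of it; z points along the fingers, y is the direction in which the jaws open and shut (so a half turn about z gives the same grasp; the last joint's range is limited). The gripper opens to 87 mm and grips with 3 to 60 N. Pads are 19 mm wide; open, the fingers measure 117 mm over their backs; the gripper's body (75 mm by 190 mm) begins 51 mm behind the grasp point.
Start: joints at [-1.31, 0.321, -0.07, 1.45, 0.023, 1.371, -0.057], TCP at [0.159, 0.63, 0.245] pointing down, gripper open.
Joint ranges: [-2.86, 2.86], [-0.3, 2.09], [-1.38, 1.24], [0.06, 2.45], [-1.56, 4.7], [0.09, 2.05], [-2.69, 2.69]. Speed limits (rad/s): [2.57, 2.57, 3.14, 3.14, 3.14, 3.14, 3.14].

INTERFACE

Orientations are given as a rotation vector (axis times angle).
In Python, from bench import ctrl, imaging, close_job, finder gives the robot as it stands. The module is installed in compiled form; this text tells all that it offers.
- The arm moves only by the shell command python3 -m jog 'ROWS' [FORCE]. ROWS is JSON, a list that holds one entry, the list of rows, each a list of 7 numbers: the shift along the tool's x, y, z in cm, then the turn, a rotation vector about the tool's x, y, z in degrees, then the finger opening in cm, from 0 to 8.7. In form: [[[dx, dy, dz, ax, ay, az, claw], ...]]. A call has 1 to 12 rows; each row shifts and turns the commanded pose from where the row before left it, along the tool's axes as they then stand; what a row does not reach is not made up. A row lasts 1/10 s, in which the tool goes at most 50 mm and 8.59 degrees, less where a joint would pass 70% of its speed; a pose out of reach is approached as far as the arm can. A call is refused whole if a number of a shift passes 5 or a number of a turn 8.59, either way. A call with a gripper value outside its range is refused whole. The fingers move at their own pace and stop on an object; FORCE is the grip in N (left out, the last holds). Time passes only in rows, so rows that do not move let the fingers close. It gives the time, the measured TCP pose, the force and the opening at its end, in the units of the state.
- ctrl.get_state(): the state, without advancing time (a new reading comes with each control period).
- imaging.get_image(name): name is "scene" or "top" or "wrist"; returns a dict with "frame" (400x640x3 uint8, red, green, blue), "intrinsics" (3x3 intrinsics, pixels), "pose" (4x4, takes a point from camera to world coordinates). Camera axes: x right, y down, z forward; pixel columns grow to the right and rows downward; lengths in m; the calibration is good to about 2 mm. A picture is of the moment at which its call begins. There is no depth.
- close_job(): hands the job in, once; it reports no verdict.
Trained networks look in the newest picture that a camera, given by its name, has taken for a name from the list of things; names that differ only in an ending like _2 or _b are one class to them, and where a whole thing is asked for, a point or a joint stands for the part that bears it (a point fixed in the world has none). Each returns a list of dicts, best first, with "conf" (0 to 1); they miss things now and then, are a little off and sometimes report something else, mostly with a low value. They report only what shows in the picture. A call takes as long as a camera call.
- finder.trace(label, camera): "region" (400x640 bool, what is visible of it) and "point" ([row, column] as shares, 0 to 1, of the picture: columns of its width, rows of its height, amid what is visible of it).
- finder.spot_point(label, camera): "point" ([row, column] as shares, 0 to 1, of the picture: columns of its width, rows of its height: a listed point, or the origin of a listed thing).
The state is a dict: "time": time; "joint_positions": joint angles; "qd": joint speeds; "joint_torque": joint torques, N m; "position": TCP position; "tool_rot": TCP orientation; "ft_force": force on the tool from outside, world axes, zero at the start; "torque": the same for the moment, N m; "grip_width": opening from 0.0 (shut) to 1.0 (fully open).
Only numpy, scipy, OpenCV 4.12 (cv2) and the standard library are available. Lean on these libraries where they do the work, as an engineer would, in place of code of your own. Each camera call takes 0.05 s, during which the arm holds its last target. There are 200 camera calls.

TASK

Pinch the next board in the rack, the one beside the orange end plate, to find how thick it is, and plug it into the socket made for that thickness: green for 12 mm, orange for 16 mm, blue for 20 mm. Feel it into the guides and press it gently but fully home against its stops, never forcing it, then let go and leave it standing there. Leave the other two boards, the driver and the bin where they are.

Things in the scene. Friction and masses are not known exactly. Their poses are not given: they have to be found in the camera images.
- rack_next (a point): where the next board stands on the black rack (225 by 100 mm): centre of its underside, 20 to 30 mm above the bench, beside the orange end plate (28 mm higher). y runs along the row from the orange to the black end, x along the boards' length, z up. Places are 75 mm apart. Pins 34 mm high and side strips 12 mm high keep each board within 2 mm of its place and parallel to x
- board_a_mid (a point): centre of one of three look-alike flat grey boards standing in the rack: 70 mm long (x), 100 mm high (z up), 12, 16 or 20 mm thick (y): unmarked, find out by pinching; 0.12 to 0.24 kg. The point is 50 mm above the underside, 50 mm below the flat top. Which board stands where changes
- board_b_mid (a point): centre of one of three look-alike flat grey boards standing in the rack: 70 mm long (x), 100 mm high (z up), 12, 16 or 20 mm thick (y): unmarked, find out by pinching; 0.12 to 0.24 kg. The point is 50 mm above the underside, 50 mm below the flat top. Which board stands where changes
- board_c_mid (a point): centre of one of three look-alike flat grey boards standing in the rack: 70 mm long (x), 100 mm high (z up), 12, 16 or 20 mm thick (y): unmarked, find out by pinching; 0.12 to 0.24 kg. The point is 50 mm above the underside, 50 mm below the flat top. Which board stands where changes
- board_a: board of point board_a_mid, same axes; origin at the centre of its underside. A plug blade 44 mm long, 12 mm deep and 6 mm thinner than the board, its nose rounded, sticks out below the middle of the underside; the board rests on the 13 mm shoulders at either end of it
- board_b: board of point board_b_mid, same axes; origin at the centre of its underside. A plug blade 44 mm long, 12 mm deep and 6 mm thinner than the board, its nose rounded, sticks out below the middle of the underside; the board rests on the 13 mm shoulders at either end of it
- board_c: board of point board_c_mid, same axes; origin at the centre of its underside. A plug blade 44 mm long, 12 mm deep and 6 mm thinner than the board, its nose rounded, sticks out below the middle of the underside; the board rests on the 13 mm shoulders at either end of it
- socket_12_mouth (a point): middle of the green-edged socket for the 12 mm board, level with its mouth (47 to 53 mm above the bench); z up, x along its length. The well, 72 mm (x) by 14 mm (y), has 1 mm play on every side of the board and no lead-in; it is not clamped yet and may stand up to 8 mm off this point along y, stiff to move: feel for it. Stops lie 30 mm below the mouth
- socket_16_mouth (a point): middle of the orange-edged socket for the 16 mm board, level with its mouth (47 to 53 mm above the bench); z up, x along its length. The well, 72 mm (x) by 18 mm (y), has 1 mm play on every side of the board and no lead-in; it is not clamped yet and may stand up to 8 mm off this point along y, stiff to move: feel for it. Stops lie 30 mm below the mouth
- socket_20_mouth (a point): middle of the blue-edged socket for the 20 mm board, level with its mouth (47 to 53 mm above the bench); z up, x along its length. The well, 72 mm (x) by 22 mm (y), has 1 mm play on every side of the board and no lead-in; it is not clamped yet and may stand up to 8 mm off this point along y, stiff to move: feel for it. Stops lie 30 mm below the mouth
- socket_12: the green-edged socket, dark grey, 22 mm wide, 80 long (116 over its green feet), 44 high; origin at its underside. Connector inside: two sprung strips grip the blade of a 12 mm board over the last 8 mm and resist with 5 to 15 N; then come rigid stops, the board's centre 20 mm above the mouth. No spring-back. A thicker board does not enter, a thinner makes no contact. Pushing with over 30 N damages it
- socket_16: the orange-edged socket, dark grey, 26 mm wide, 80 long (116 over its orange feet), 44 high; origin at its underside. Connector inside: two sprung strips grip the blade of a 16 mm board over the last 8 mm and resist with 5 to 15 N; then come rigid stops, the board's centre 20 mm above the mouth. No spring-back. A thicker board does not enter, a thinner makes no contact. Pushing with over 30 N damages it
- socket_20: the blue-edged socket, dark grey, 30 mm wide, 80 long (116 over its blue feet), 44 high; origin at its underside. Connector inside: two sprung strips grip the blade of a 20 mm board over the last 8 mm and resist with 5 to 15 N; then come rigid stops, the board's centre 20 mm above the mouth. No spring-back. A thicker board does not enter, a thinner makes no contact. Pushing with over 30 N damages it
- socket_12_contact_l (a joint): left (+y) sprung contact strip of socket_12: how far it is pushed aside, in m; 0 with the socket empty, about 0.0018 (0.0007 to 0.0028 as the play goes) when the blade of a 12 mm board is between the strips
- socket_12_contact_r (a joint): right (-y) sprung contact strip of socket_12: how far it is pushed aside, in m; 0 with the socket empty, about 0.0018 (0.0007 to 0.0028 as the play goes) when the blade of a 12 mm board is between the strips
- socket_16_contact_l (a joint): left (+y) sprung contact strip of socket_16: how far it is pushed aside, in m; 0 with the socket empty, about 0.0018 (0.0007 to 0.0028 as the play goes) when the blade of a 16 mm board is between the strips
- socket_16_contact_r (a joint): right (-y) sprung contact strip of socket_16: how far it is pushed aside, in m; 0 with the socket empty, about 0.0018 (0.0007 to 0.0028 as the play goes) when the blade of a 16 mm board is between the strips
- socket_20_contact_l (a joint): left (+y) sprung contact strip of socket_20: how far it is pushed aside, in m; 0 with the socket empty, about 0.0018 (0.0007 to 0.0028 as the play goes) when the blade of a 20 mm board is between the strips
- socket_20_contact_r (a joint): right (-y) sprung contact strip of socket_20: how far it is pushed aside, in m; 0 with the socket empty, about 0.0018 (0.0007 to 0.0028 as the play goes) when the blade of a 20 mm board is between the strips
- tray: black sheet-metal tray that holds the three sockets 65 mm apart in a row, 150 mm (x) by 240 mm (y), walls 47 mm high; origin at the centre of its underside; fixed; the sockets stand parallel to its x axis. Which colour stands where changes
- driver_mid (a point): bystander: red and black cordless driver lying on its side, about 175 by 195 mm, 55 mm high; the point is near its middle at half height. Leave alone
- bin_mid (a point): bystander: open black parts bin with an orange tag and a few brackets, 100 by 160 by 65 mm; the point is near its middle, 30 mm up. Leave alone

How it is judged:
By the outcome, as a careful person would: the job done as asked, in the order asked, and still so for the second after the job is handed in, with the robot touching nothing.
It also fails if it takes over 61 s, if anything falls off the work surface, if the arm or the gripper's body presses on something with over 40 N, if the wrist force passes 120 N, or if a joint passes its speed limit or range.

## Working session

There is one attempt and no reset: what is moved stays moved. The work goes in short steps, Python scripts to look and compute and a shell command to move; the robot and the scene stay as the last step left them, time stands still between calls to the robot, and variables do not carry over. Pictures are saved under pics/ and viewed, about 8 in all and at most 12, crops included, and the job is handed in when it is done.

```bash
mkdir -p pics; cat > h.py <<'E'
import numpy as np, cv2
from bench import ctrl, imaging, close_job, finder
from scipy.spatial.transform import Rotation as R
def ray(im,p):
    u=np.array([p[1]*640,p[0]*400,1]); T=np.array(im["pose"])
    d=T[:3,:3]@np.linalg.solve(np.array(im["intrinsics"]),u); return T[:3,3],d
def at_z(im,p,z):
    o,d=ray(im,p); return (o+d*(z-o[2])/d[2]).round(4)
def tri(rs):
    A=0;b=0
    for o,d in rs:
        d=d/np.linalg.norm(d);P=np.eye(3)-np.outer(d,d);A=A+P;b=b+P@o
    return np.linalg.solve(A,b).round(4)
def save(im,n,crop=None,s=1):
    f=im["frame"][...,::-1]
    if crop: f=f[crop[0]:crop[1],crop[2]:crop[3]]
    cv2.imwrite(f"pics/{n}.png",cv2.resize(f,None,fx=s,fy=s))
def st():
    s=ctrl.get_state()
    print({k:np.round(s[k],4).tolist() for k in("time","position","tool_rot","ft_force","torque","grip_width")})
    print("R",R.from_rotvec(s["tool_rot"]).as_matrix().round(3).tolist())
E
python3 - <<'E'
from h import *
st()
a=imaging.get_image("scene");b=imaging.get_image("top")
save(a,"s0");save(b,"t0")
for n,z in [("rack_next",.025),("board_a_mid",.075),("socket_12_mouth",.05),("socket_16_mouth",.05),("socket_20_mouth",.05),("tray",0)]:
  for c,im in(("scene",a),("top",b)):
    for r in finder.spot_point(n,c)[:4]: print(n,c,round(r["conf"],2),np.round(np.array(r["point"])*[400,640]),at_z(im,r["point"],z))
E
```

```text
{'time': 0.0, 'position': [0.1587, 0.6298, 0.2435], 'tool_rot': [-0.3866, -3.1176, 0.0029], 'ft_force': [-0.5468, -0.8448, 0.1581], 'torque': [-0.0152, -0.0212, 0.0435], 'grip_width': 1.0002}
R [[-0.97, 0.244, -0.0], [0.244, 0.97, -0.002], [-0.0, -0.002, -1.0]]
rack_next scene 0.85 [186. 385.] [0.4899 0.1285 0.025 ]
rack_next top 0.98 [249. 263.] [0.4922 0.1187 0.025 ]
board_a_mid scene 0.63 [184. 411.] [0.4963 0.1926 0.075 ]
board_a_mid scene 0.15 [158. 271.] [ 0.5219 -0.185   0.075 ]
board_a_mid top 0.96 [246. 223.] [0.4958 0.1978 0.075 ]
socket_12_mouth scene 0.87 [152. 290.] [ 0.4711 -0.1487  0.05  ]
socket_12_mouth scene 0.21 [189. 383.] [0.5173 0.127  0.05  ]
socket_12_mouth top 0.77 [259. 390.] [ 0.476  -0.1583  0.05  ]
socket_16_mouth scene 0.85 [148. 264.] [ 0.4769 -0.2248  0.05  ]
socket_16_mouth scene 0.49 [186. 443.] [0.461  0.2765 0.05  ]
socket_16_mouth top 0.75 [261. 418.] [ 0.471  -0.2171  0.05  ]
socket_20_mouth scene 0.7 [142. 249.] [ 0.4689 -0.2729  0.05  ]
socket_20_mouth top 0.84 [257. 445.] [ 0.4807 -0.2768  0.05  ]
tray scene 0.96 [159. 269.] [ 0.4743 -0.2173  0.    ]
tray scene 0.6 [180. 385.] [ 0.4521  0.1229 -0.    ]
tray scene 0.56 [243. 228.] [ 0.7575 -0.224   0.    ]
tray top 0.86 [258. 410.] [ 0.4784 -0.2126  0.    ]
```

```bash
python3 - <<'E'
import cv2
t=cv2.imread("pics/t0.png")[180:330,180:480]
cv2.imwrite("pics/t0c.png",cv2.resize(t,None,fx=2.6,fy=2.6,interpolation=cv2.INTER_CUBIC))
E
```

```text
(no output)
```

View pics/t0c.png

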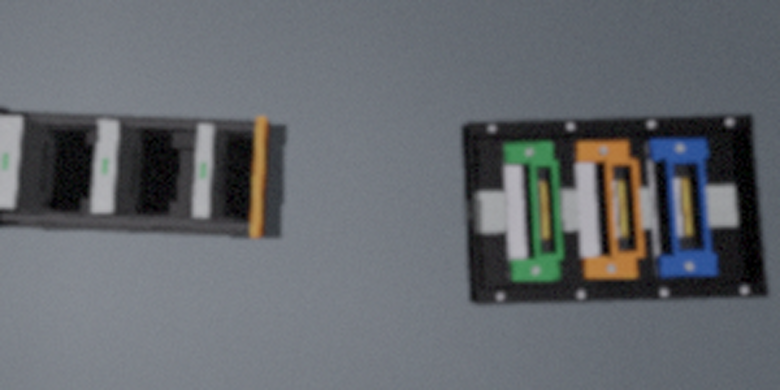

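View pics/s0.png

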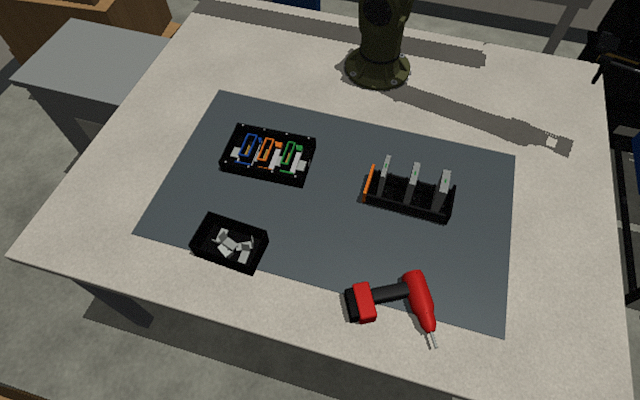

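Top view: the rack is on the left, with the orange plate at crop (260,175) and the next board's top at (203,170). In the tray, left to right, are green (534,210), orange (608,210) and blue (684,208). The scene view agrees. Next I work out yaw and heights.

```bash
python3 - <<'E'
from h import *
b=imaging.get_image("top");a=imaging.get_image("scene")
w=lambda x,y,z: at_z(b,[(180+y/2.6)/400,(180+x/2.6)/640],z)
for n,p,q,z in [("plate",(262,118),(257,236),.053),("board",(204,124),(201,216),.125),("b2",(108,120),(103,213),.125),("rackside",(0,110),(255,120),.04),("rackside2",(0,225),(255,236),.04),("trayT",(465,124),(750,115),.047),("trayB",(472,302),(768,295),.047),("trayL",(465,124),(472,302),.047),("trayR",(750,115),(768,295),.047),("green",(527,143),(537,280),.045),("blue",(678,140),(690,275),.045)]:
  P,Q=w(*p,z),w(*q,z);d=(Q-P)[:2]; print(n,P,Q,np.degrees(np.arctan2(d[1],d[0])).round(1))
for n in("rack_next","socket_12_mouth","socket_16_mouth","socket_20_mouth"):
  r=[finder.spot_point(n,c)[0]["point"] for c in("scene","top")]
  print(n,tri([ray(a,r[0]),ray(b,r[1])]))
E
```

```text
plate [0.5434 0.0787 0.053 ] [0.4464 0.0802 0.053 ] 179.1
board [0.5311 0.1178 0.125 ] [0.4614 0.1176 0.125 ] -179.8
b2 [0.533  0.1915 0.125 ] [0.4625 0.1917 0.125 ] 179.8
rackside [0.5479 0.3019 0.04  ] [0.5429 0.0856 0.04  ] -91.3
rackside2 [0.4518 0.2954 0.04  ] [0.4462 0.0828 0.04  ] -91.5
trayT [ 0.5417 -0.0913  0.047 ] [ 0.5531 -0.331   0.047 ] -87.3
trayB [ 0.3961 -0.0966  0.047 ] [ 0.4055 -0.3387  0.047 ] -87.8
trayL [ 0.5417 -0.0913  0.047 ] [ 0.3961 -0.0966  0.047 ] -177.9
trayR [ 0.5531 -0.331   0.047 ] [ 0.4055 -0.3387  0.047 ] -177.0
green [ 0.5268 -0.1435  0.045 ] [ 0.4144 -0.1503  0.045 ] -176.5
blue [ 0.5313 -0.2703  0.045 ] [ 0.4204 -0.2762  0.045 ] -177.0
rack_next [0.4986 0.1194 0.0276]
socket_12_mouth [ 0.4732 -0.1529  0.0446]
socket_16_mouth [ 0.4753 -0.2152  0.0603]
socket_20_mouth [ 0.4805 -0.2726  0.0578]
```

```bash
python3 -m jog '[[[0,0,0,0,0,-6.4,8.7],[0,0,0,0,0,-6.4,8.7],[-2.3,-3.3,0,0,0,0,8.7],[-2.3,-3.3,0,0,0,0,8.7],[-2.3,-3.3,0,0,0,0,8.7],[-2.3,-3.3,0,0,0,0,8.7],[-2.3,-3.3,0,0,0,0,8.7],[-2.3,-3.3,0,0,0,0,8.7],[-2.3,-3.3,0,0,0,0,8.7],[-2.3,-3.3,0,0,0,0,8.7],[-2.3,-3.3,0,0,0,0,8.7],[0,0,0,0,0,0,8.7]]]'; python3 -c "
from h import *
st()"
```

```text
time: 2.4
position: [0.3628, 0.3232, 0.245]
tool_rot: [0.052, 3.139, -0.002]
ft_force: [0.4, 0.1, 0.1]
grip_width: 0.998
{'time': 2.4, 'position': [0.3628, 0.3232, 0.245], 'tool_rot': [0.0518, 3.1392, -0.0018], 'ft_force': [0.4499, 0.0854, 0.0605], 'torque': [-0.0113, 0.035, -0.0413], 'grip_width': 0.9976}
R [[-0.999, 0.033, 0.002], [0.033, 0.999, -0.001], [-0.002, -0.001, -1.0]]
```

```bash
python3 -m jog '[[[-2,-2.9,0,0,0,-0.6,6],[-2,-2.9,0,0,0,0,6],[-2,-2.9,0,0,0,0,6],[-2,-2.9,0,0,0,0,6],[-2,-2.9,0,0,0,0,6],[-2,-2.9,0,0,0,0,6],[-2,-2.6,0,0,0,0,6],[0,0,0,0,0,0,6],[0,0,0,0,0,0,6],[0,0,0,0,0,0,6]]]'; python3 - <<'E'
from h import *
st()
w=imaging.get_image("wrist");save(w,"w1");b=imaging.get_image("top");a=imaging.get_image("scene")
print(np.array(w["pose"]).round(3).tolist())
for n,z in(("rack_next",.025),("board_a_mid",.075)):
  for c,im in(("wrist",w),("scene",a),("top",b)):
    for r in finder.spot_point(n,c)[:3]: print(n,c,round(r["conf"],2),np.round(np.array(r["point"])*[400,640]),at_z(im,r["point"],z))
E
```

```text
time: 3.4
position: [0.4953, 0.1282, 0.2445]
tool_rot: [-0.017, -3.141, -0.001]
ft_force: [-0.2, -0.2, -0.1]
grip_width: 0.692
{'time': 3.4, 'position': [0.4953, 0.1282, 0.2445], 'tool_rot': [-0.0169, -3.1411, -0.0011], 'ft_force': [-0.2019, -0.1818, -0.0845], 'torque': [0.025, 0.0651, -0.0647], 'grip_width': 0.6922}
R [[-1.0, 0.011, -0.0], [0.011, 1.0, 0.001], [0.0, 0.001, -1.0]]
[[0.011, 0.962, 0.274, 0.42], [1.0, -0.011, -0.003, 0.128], [0.001, 0.274, -0.962, 0.384], [0.0, 0.0, 0.0, 1.0]]
rack_next wrist 0.66 [181. 311.] [0.497  0.1193 0.025 ]
rack_next wrist 0.35 [165.  50.] [ 0.4739 -0.1945  0.025 ]
rack_next scene 0.74 [185. 384.] [0.4848 0.1258 0.025 ]
rack_next scene 0.3 [150. 265.] [ 0.4667 -0.2286  0.025 ]
rack_next scene 0.27 [201. 433.] [0.4989 0.261  0.025 ]
board_a_mid wrist 0.63 [190. 378.] [0.4969 0.1909 0.075 ]
board_a_mid wrist 0.17 [194. 309.] [0.5004 0.1177 0.075 ]
board_a_mid scene 0.54 [184. 412.] [0.498  0.1956 0.075 ]
```

View pics/w1.png

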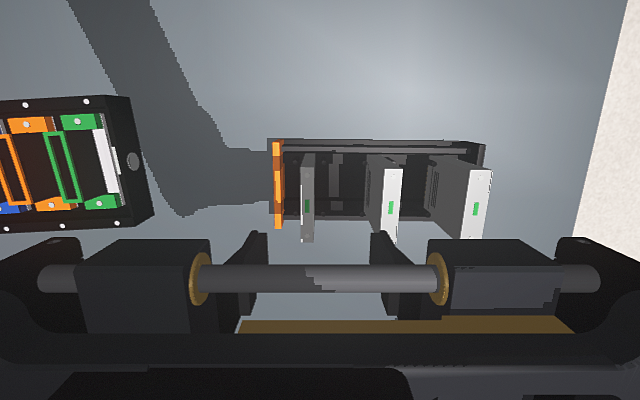

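The next board is near (305,195), between the orange plate at column 277 and board two at column 390. The wrist view confirms x≈0.497, y≈0.118. I descend around it and pinch gently.

```bash
python3 -m jog '[[[-0.2,-0.5,3,0,0,0,5],[0,-0.5,3,0,0,0,5],[0,0,3,0,0,0,5],[0,0,3,0,0,0,5],[0,0,2.6,0,0,0,5],[0,0,0,0,0,0,5],[0,0,0,0,0,0,2.8],[0,0,0,0,0,0,2.4],[0,0,0,0,0,0,2],[0,0,0,0,0,0,1.6],[0,0,0,0,0,0,1.2],[0,0,0,0,0,0,0.8]]]' 5; python3 -c "
from h import *
st()"
```

```text
time: 5.05
position: [0.498, 0.1168, 0.0989]
tool_rot: [0.02, 3.141, 0.001]
ft_force: [0.5, 3.4, -0.4]
grip_width: 0.142
{'time': 5.05, 'position': [0.498, 0.1168, 0.0989], 'tool_rot': [0.0203, 3.1409, 0.0009], 'ft_force': [0.5467, 3.375, -0.3719], 'torque': [0.5659, 0.041, -0.0154], 'grip_width': 0.1421}
R [[-1.0, 0.013, 0.001], [0.013, 1.0, 0.001], [-0.001, 0.001, -1.0]]
```

```bash
python3 -m jog '[[[0,0,0,0,0,0,0.5],[0,0.1,0,0,0,0,0.5],[0,0,0,0,0,0,0.5],[0,0,0,0,0,0,0.5]]]' 15; python3 -c "
from h import *
st();print(ctrl.get_state()['grip_width']*87)"
```

```text
time: 5.45
position: [0.498, 0.1169, 0.0989]
tool_rot: [0.021, 3.141, -0.001]
ft_force: [-1.1, -2.5, 4.6]
grip_width: 0.137
{'time': 5.45, 'position': [0.498, 0.1169, 0.0989], 'tool_rot': [0.0208, 3.1413, -0.001], 'ft_force': [-1.0988, -2.4685, 4.5645], 'torque': [-0.6284, 0.2398, 0.0157], 'grip_width': 0.1373}
R [[-1.0, 0.013, 0.0], [0.013, 1.0, -0.001], [-0.0, -0.001, -1.0]]
11.9490211962968
```

Pinched thickness is 11.95 mm, so this is the 12 mm board and goes in the green socket. I lift it and look at the tray from closer.

```bash
python3 -m jog '[[[0,0,0,0,0,0,0.5],[0,0,-0.5,0,0,0,0.5],[0,0,-2,0,0,0,0.5],[0,0,-4,0,0,0,0.5],[0,0,-4,0,0,0,0.5],[0,0,-4,0,0,0,0.5],[0,-4,0,0,0,0,0.5],[0,-4,0,0,0,0,0.5],[0,-4,0,0,0,0,0.5],[0,-4,0,0,0,0,0.5],[0,0,0,0,0,0,0.5],[0,0,0,0,0,0,0.5]]]' 30; python3 - <<'E'
from h import *
st()
w=imaging.get_image("wrist");save(w,"w2");b=imaging.get_image("top");a=imaging.get_image("scene")
for n,z in(("socket_12_mouth",.05),("socket_16_mouth",.05),("socket_20_mouth",.05),("board_a",.1762),("board_a_mid",.2262)):
  for c,im in(("wrist",w),("scene",a),("top",b)):
    for r in finder.spot_point(n,c)[:2]: print(n,c,round(r["conf"],2),np.round(np.array(r["point"])*[400,640]),at_z(im,r["point"],z))
E
```

```text
time: 6.65
position: [0.4954, -0.0428, 0.2432]
tool_rot: [-0.024, -3.141, -0.002]
ft_force: [0.2, 1.3, -1.9]
grip_width: 0.136
{'time': 6.65, 'position': [0.4954, -0.0428, 0.2432], 'tool_rot': [-0.0239, -3.141, -0.0019], 'ft_force': [0.1965, 1.2967, -1.8807], 'torque': [0.1195, 0.016, 0.0027], 'grip_width': 0.1359}
R [[-1.0, 0.015, -0.001], [0.015, 1.0, 0.001], [0.001, 0.001, -1.0]]
socket_12_mouth wrist 0.84 [166. 223.] [ 0.4728 -0.1495  0.05  ]
socket_12_mouth wrist 0.4 [172. 104.] [ 0.4774 -0.2837  0.05  ]
socket_12_mouth scene 0.87 [155. 293.] [ 0.4764 -0.1379  0.05  ]
socket_12_mouth scene 0.62 [147. 265.] [ 0.4743 -0.2227  0.05  ]
socket_16_mouth wrist 0.86 [168. 163.] [ 0.4735 -0.2163  0.05  ]
socket_16_mouth scene 0.78 [146. 265.] [ 0.4698 -0.226   0.05  ]
socket_16_mouth scene 0.64 [138. 325.] [ 0.3924 -0.0709  0.05  ]
socket_16_mouth top 0.7 [262. 443.] [ 0.4716 -0.2707  0.05  ]
socket_20_mouth wrist 0.79 [171. 106.] [ 0.4762 -0.2811  0.05  ]
socket_20_mouth scene 0.74 [151. 251.] [ 0.499  -0.2557  0.05  ]
socket_20_mouth scene 0.66 [140. 247.] [ 0.4632 -0.2803  0.05  ]
socket_20_mouth top 0.61 [258. 444.] [ 0.4798 -0.2744  0.05  ]
board_a wrist 0.6 [219. 317.] [ 0.4923 -0.0444  0.1762]
board_a wrist 0.57 [181. 515.] [0.4669 0.0956 0.1762]
board_a scene 0.82 [203. 436.] [0.6042 0.2505 0.1762]
board_a scene 0.53 [194. 409.] [0.5979 0.1877 0.1762]
board_a top 0.86 [249. 228.] [0.4868 0.1662 0.1762]
board_a top 0.77 [240. 197.] [0.5013 0.2253 0.1762]
board_a_mid wrist 0.58 [186. 545.] [0.4581 0.0785 0.2262]
board_a_mid scene 0.62 [183. 413.] [0.6013 0.1874 0.2262]
board_a_mid top 0.67 [246. 225.] [0.4886 0.1618 0.2262]
```

View pics/w2.png

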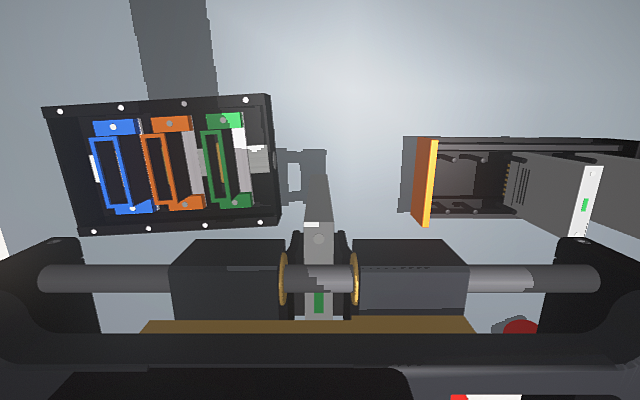

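The green rim spans columns 201–229 and rows 128–207 in the wrist view; the board hangs upright at column 318. I zoom in to measure the rim.

```bash
python3 - <<'E'
import cv2
t=cv2.imread("pics/w2.png")[95:235,170:370]
cv2.imwrite("pics/w2c.png",cv2.resize(t,None,fx=4,fy=4,interpolation=cv2.INTER_CUBIC))
E
```

```text
(no output)
```

View pics/w2c.png

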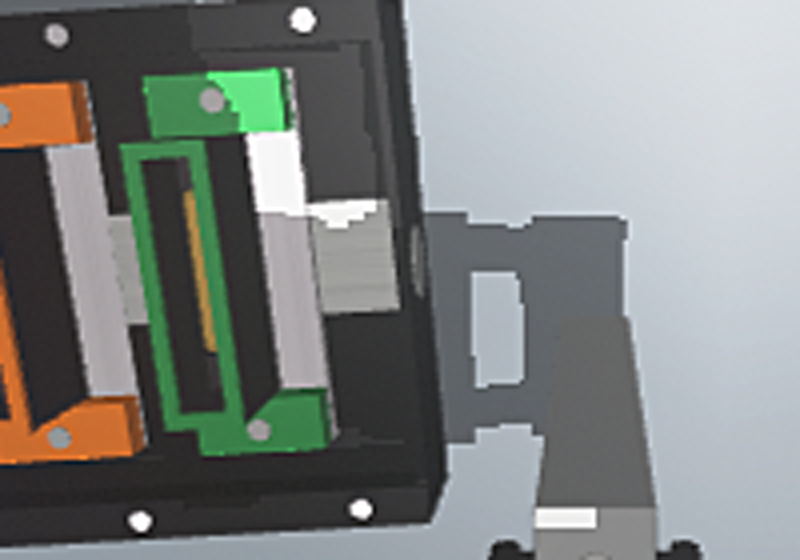

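```bash
python3 - <<'E'
from h import *
w=imaging.get_image("wrist")
K=np.array(w["intrinsics"]);T=np.linalg.inv(np.array(w["pose"]))
def pj(p):
  q=K@(T[:3,:3]@np.array(p)+T[:3,3]);return (q[:2]/q[2]).round(1)
for p in [(.533,-.0428,.273),(.498,-.0428,.273),(.463,-.0428,.273),(.533,-.0428,.173),(.463,-.0428,.173)]: print(p,pj(p))
g=lambda x,y,z=.05: at_z(w,[(95+y/4)/400,(170+x/4)/640],z)
for n,p in dict(oTL=(121,146),oTR=(205,141),oBR=(242,424),oBL=(165,431),iTL=(141,164),iTR=(190,157),iBR=(222,408),iBL=(178,415)).items(): print(n,g(*p))
hsv=cv2.cvtColor(w["frame"],cv2.COLOR_RGB2HSV)
print("mark",at_z(w,[302/400,319/640],.273), "top far",at_z(w,[222/400,319/640],.273))
c=np.mean([g(141,164),g(190,157),g(222,408),g(178,415)],0);print(c, g(141,164,.053)-g(141,164,.047))
E
```

```text
(0.533, -0.0428, 0.273) [319.9 372.1]
(0.498, -0.0428, 0.273) [318.9 305.8]
(0.463, -0.0428, 0.273) [317.8 228.7]
(0.533, -0.0428, 0.173) [319.3 266. ]
(0.463, -0.0428, 0.173) [318.  177.4]
oTL [ 0.4358 -0.1702  0.05  ]
oTR [ 0.4348 -0.1473  0.05  ]
oBR [ 0.5145 -0.1448  0.05  ]
oBL [ 0.5163 -0.1672  0.05  ]
iTL [ 0.4406 -0.1653  0.05  ]
iTR [ 0.439  -0.1518  0.05  ]
iBR [ 0.5096 -0.1501  0.05  ]
iBL [ 0.5116 -0.1629  0.05  ]
mark [ 0.4961 -0.0427  0.273 ] top far [ 0.4602 -0.0423  0.273 ]
[ 0.4752   -0.157525  0.05    ] [-0.0004  0.0022  0.006 ]
```

The board sits centred in the hand (offset about 0), with its underside about 70 mm below the TCP. The well centre is about (0.475, -0.1575), yaw about 2°. I move above it.

```bash
python3 -m jog '[[[0,0,0,0,0,-3,0.5],[0.6,-2.85,0,0,0,0,0.5],[0.6,-2.85,0,0,0,0,0.5],[0.6,-2.85,0,0,0,0,0.5],[0.64,-2.85,0,0,0,0,0.5],[0,0,3,0,0,0,0.5],[0,0,3,0,0,0,0.5],[0,0,2,0,0,0,0.5],[0,0,1.5,0,0,0,0.5],[0,0,0,0,0,0,0.5],[0,0,0,0,0,0,0.5]]]' 30; python3 - <<'E'
from h import *
st()
w=imaging.get_image("wrist");save(w,"w3",(90,290,200,440),3)
E
```

```text
time: 8.7
position: [0.476, -0.1574, 0.1489]
tool_rot: [-0.062, 3.141, -0.0]
ft_force: [-0.0, -0.2, -1.4]
grip_width: 0.136
{'time': 8.7, 'position': [0.476, -0.1574, 0.1489], 'tool_rot': [-0.0618, 3.1409, -0.0003], 'ft_force': [-0.0434, -0.1762, -1.3688], 'torque': [0.0044, -0.0143, 0.0096], 'grip_width': 0.1363}
R [[-0.999, -0.039, 0.0], [-0.039, 0.999, -0.0], [-0.0, -0.0, -1.0]]
```

View pics/w3.png

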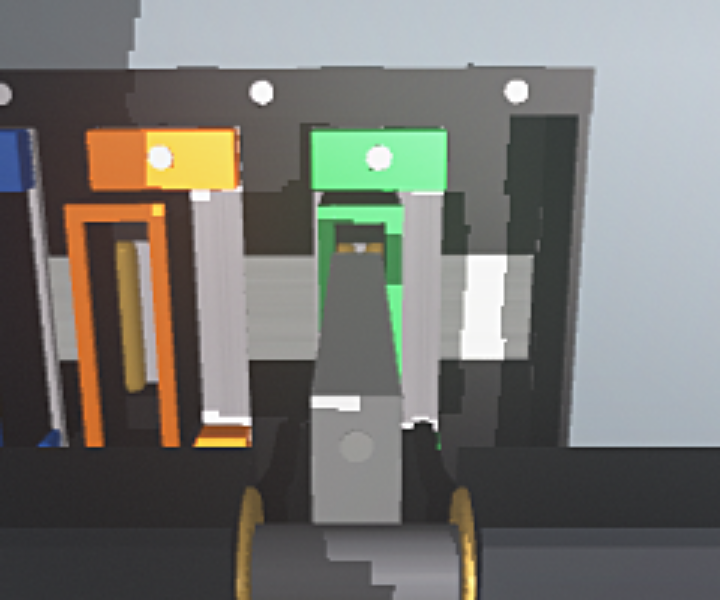

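The board is centred over the green well: rim centre at crop column 361, board at about 358, with the tray edge level, so yaw is good. Next I check x from the near edges.

```bash
python3 - <<'E'
from h import *
w=imaging.get_image("wrist")
g=lambda x,y,z: at_z(w,[(90+y/3)/400,(200+x/3)/640],z)
print("rim outer",g(361,206,.05),"inner",g(361,221,.05),"board bottom",g(358,250,.079),"top near",g(358,396,.179))
print("rim LR",g(318,210,.05),g(404,210,.05),"in",g(335,225,.05),g(387,225,.05),"board LR",g(312,396,.179),g(403,396,.179))
E
python3 -m jog '[[[0,0,0.6,0,0,0,0.5],[0,0,0.4,0,0,0,0.5],[0,0,0.4,0,0,0,0.5],[0,0,0.3,0,0,0,0.5],[0,0,0,0,0,0,0.5],[0,0,0,0,0,0,0.5]]]' 30;python3 -c "
from h import *
st()"
```

```text
rim outer [ 0.4345 -0.1581  0.05  ] inner [ 0.4385 -0.1579  0.05  ] board bottom [ 0.4408 -0.1587  0.079 ] top near [ 0.4409 -0.159   0.179 ]
rim LR [ 0.436  -0.1695  0.05  ] [ 0.4352 -0.1466  0.05  ] in [ 0.4399 -0.1648  0.05  ] [ 0.4393 -0.151   0.05  ] board LR [ 0.4411 -0.165   0.179 ] [ 0.4407 -0.1532  0.179 ]
time: 9.4
position: [0.4758, -0.1574, 0.1315]
tool_rot: [0.062, -3.141, 0.0]
ft_force: [0.2, -0.2, -2.1]
grip_width: 0.133
{'time': 9.4, 'position': [0.4758, -0.1574, 0.1315], 'tool_rot': [0.0619, -3.1409, 0.0001], 'ft_force': [0.1621, -0.2027, -2.1415], 'torque': [0.0061, -0.0023, 0.0422], 'grip_width': 0.1326}
R [[-0.999, -0.039, -0.0], [-0.039, 0.999, -0.0], [0.0, -0.0, -1.0]]
```

```bash
python3 -m jog '[[[0.05,0.06,0.1,0,0,0,0.5],[0,0,0.2,0,0,0,0.5],[0,0,0.2,0,0,0,0.5],[0,0,0,0,0,0,0.5]]]';python3 -m jog '[[[0,0,0.15,0,0,0,0.5],[0,0,0.1,0,0,0,0.5],[0,0,0.1,0,0,0,0.5],[0,0,0,0,0,0,0.5]]]'; python3 -c "
from h import *
st()"
```

```text
time: 9.8
position: [0.4751, -0.1566, 0.1262]
tool_rot: [0.062, -3.141, -0.0]
ft_force: [0.1, -0.2, -2.4]
grip_width: 0.131
time: 10.2
position: [0.4752, -0.1567, 0.1229]
tool_rot: [0.062, -3.141, -0.0]
ft_force: [-0.1, -0.2, -2.0]
grip_width: 0.133
{'time': 10.2, 'position': [0.4752, -0.1567, 0.1229], 'tool_rot': [0.0619, -3.1407, -0.0001], 'ft_force': [-0.13, -0.2285, -1.9754], 'torque': [-0.0022, 0.0253, 0.0309], 'grip_width': 0.1327}
R [[-0.999, -0.039, -0.0], [-0.039, 0.999, 0.0], [0.0, 0.0, -1.0]]
```

The blade is inside the mouth with no contact. I feel for the side walls in y with it.

```bash
F='0'; python3 -m jog '[[[0,0.15,0,0,0,0,0.5],[0,0.15,0,0,0,0,0.5],[0,0,0,0,0,0,0.5]]]'|grep -E "pos|force"; python3 -m jog '[[[0,0.05,0,0,0,0,0.5],[0,0,0,0,0,0,0.5]]]'|grep -E "pos|force"; python3 -m jog '[[[0,0.05,0,0,0,0,0.5],[0,0,0,0,0,0,0.5]]]'|grep -E "pos|force"
```

```text
position: [0.4753, -0.1534, 0.1231]
ft_force: [-0.2, -0.2, -2.5]
position: [0.4752, -0.1532, 0.1231]
ft_force: [-0.1, 0.5, -2.6]
position: [0.4752, -0.1527, 0.1231]
ft_force: [-0.0, -0.4, -1.4]
```

```bash
python3 -m jog '[[[0,0.05,0,0,0,0,0.5],[0,0,0,0,0,0,0.5]]]'|grep -E "pos|force"; python3 -m jog '[[[0,0.05,0,0,0,0,0.5],[0,0,0,0,0,0,0.5]]]'|grep -E "pos|force"
```

```text
position: [0.4752, -0.1524, 0.1231]
ft_force: [0.1, -0.8, -0.7]
position: [0.4752, -0.1523, 0.1231]
ft_force: [0.7, -2.5, -3.1]
```

```bash
python3 -m jog '[[[0,-0.3,0,0,0,0,0.5],[0,-0.3,0,0,0,0,0.5],[0,-0.1,0,0,0,0,0.5],[0,0,0,0,0,0,0.5]]]'|grep -E "pos|force"; python3 -m jog '[[[0,-0.05,0,0,0,0,0.5],[0,0,0,0,0,0,0.5]]]'|grep -E "pos|force"; python3 -m jog '[[[0,-0.05,0,0,0,0,0.5],[0,0,0,0,0,0,0.5]]]'|grep -E "pos|force"
```

```text
position: [0.4754, -0.1589, 0.123]
ft_force: [1.0, -0.1, -2.3]
position: [0.4755, -0.1591, 0.123]
ft_force: [0.6, 1.2, -2.1]
position: [0.4755, -0.1597, 0.1231]
ft_force: [0.2, -0.3, -1.9]
```

```bash
python3 -m jog '[[[0,-0.05,0,0,0,0,0.5],[0,0,0,0,0,0,0.5]]]'|grep -E "pos|force"
```

```text
position: [0.4755, -0.1603, 0.1231]
ft_force: [0.2, -0.2, -1.5]
```

```bash
python3 -m jog '[[[0,-0.05,0,0,0,0,0.5],[0,0,0,0,0,0,0.5]]]'|grep -E "pos|force"; python3 -m jog '[[[0,-0.05,0,0,0,0,0.5],[0,0,0,0,0,0,0.5]]]'|grep -E "pos|force"
```

```text
position: [0.4755, -0.1604, 0.123]
ft_force: [-0.2, 1.2, -1.9]
position: [0.4755, -0.1605, 0.123]
ft_force: [-0.8, 2.6, -0.7]
```

The contacts at -0.1524 and -0.1604 put the well centre at -0.1564. I go to the centre and lower slowly.

```bash
python3 -m jog '[[[0,0.24,0,0,0,0,0.5],[0,0.24,0,0,0,0,0.5],[0,0,0,0,0,0,0.5],[0,0,0.1,0,0,0,0.5],[0,0,0.1,0,0,0,0.5],[0,0,0,0,0,0,0.5]]]'|grep -E "pos|force"; python3 -m jog '[[[0,0,0.1,0,0,0,0.5],[0,0,0,0,0,0,0.5]]]'|grep -E "pos|force";  python3 -m jog '[[[0,0,0.1,0,0,0,0.5],[0,0,0,0,0,0,0.5]]]'|grep -E "pos|force"
```

```text
position: [0.4757, -0.1567, 0.1217]
ft_force: [-1.6, -0.1, 4.5]
position: [0.4758, -0.1568, 0.1214]
ft_force: [-3.5, 1.4, 10.0]
position: [0.475, -0.1566, 0.1188]
ft_force: [0.1, 0.7, -2.4]
```

```bash
python3 -m jog '[[[0,0,0.1,0,0,0,0.5],[0,0,0,0,0,0,0.5]]]'|grep -E "pos|force"; python3 -c "
from h import *
st()"
```

```text
position: [0.475, -0.1564, 0.1175]
ft_force: [-0.6, 0.1, -2.2]
{'time': 13.9, 'position': [0.475, -0.1564, 0.1175], 'tool_rot': [0.0619, -3.1403, 0.0001], 'ft_force': [-0.5977, 0.14, -2.174], 'torque': [0.0007, 0.1024, -0.0348], 'grip_width': 0.1321}
R [[-0.999, -0.039, -0.001], [-0.039, 0.999, -0.0], [0.001, -0.0, -1.0]]
```

It touched the rim, slid in, and is now about 4 mm deep and free. I continue down.

```bash
python3 -m jog '[[[0,0,0.15,0,0,0,0.5],[0,0,0.15,0,0,0,0.5],[0,0,0.1,0,0,0,0.5],[0,0,0,0,0,0,0.5]]]'|grep -E "pos|force"; python3 -m jog '[[[0,0,0.15,0,0,0,0.5],[0,0,0.15,0,0,0,0.5],[0,0,0.1,0,0,0,0.5],[0,0,0,0,0,0,0.5]]]'|grep -E "pos|force"
```

```text
position: [0.475, -0.1564, 0.1137]
ft_force: [-1.5, -0.2, -3.0]
position: [0.4751, -0.1565, 0.1098]
ft_force: [-2.0, 0.0, -3.3]
```

```bash
python3 -m jog '[[[0,0,0.15,0,0,0,0.5],[0,0,0.15,0,0,0,0.5],[0,0,0.1,0,0,0,0.5],[0,0,0,0,0,0,0.5]]]'|grep -E "pos|force"; python3 -m jog '[[[0,0,0.1,0,0,0,0.5],[0,0,0.1,0,0,0,0.5],[0,0,0.1,0,0,0,0.5],[0,0,0,0,0,0,0.5]]]'|grep -E "pos|force"
```

```text
position: [0.4751, -0.1564, 0.1058]
ft_force: [-3.1, -0.1, -1.1]
position: [0.4751, -0.1565, 0.1029]
ft_force: [-3.7, -1.3, -1.2]
```

```bash
python3 -m jog '[[[0.05,0,0,0,0,0,0.5],[0,0,0.1,0,0,0,0.5],[0,0,0.1,0,0,0,0.5],[0,0,0,0,0,0,0.5]]]'|grep -E "pos|force"; python3 -m jog '[[[0,0,0.1,0,0,0,0.5],[0,0,0,0,0,0,0.5]]]'|grep -E "pos|force"; python3 -m jog '[[[0,0,0.1,0,0,0,0.5],[0,0,0,0,0,0,0.5]]]'|grep -E "pos|force"
```

```text
position: [0.475, -0.1564, 0.1011]
ft_force: [-2.7, 0.1, 0.3]
position: [0.4751, -0.1565, 0.1009]
ft_force: [-5.0, 0.3, 6.6]
position: [0.4752, -0.1566, 0.1005]
ft_force: [-7.4, 0.3, 11.4]
```

```bash
python3 -m jog '[[[0,0,0.1,0,0,0,0.5],[0,0,0,0,0,0,0.5]]]'|grep -E "pos|force"; python3 -m jog '[[[0,0,0.05,0,0,0,0.5],[0,0,0,0,0,0,0.5]]]'|grep -E "pos|force"
```

```text
position: [0.4752, -0.1567, 0.0997]
ft_force: [-7.2, 0.5, 13.0]
position: [0.4752, -0.1567, 0.0992]
ft_force: [-7.1, 1.1, 12.5]
```

```bash
python3 -m jog '[[[0.08,0,0,0,0,0,0.5],[0,0,0.05,0,0,0,0.5],[0,0,0,0,0,0,0.5]]]'|grep -E "pos|force"; python3 -m jog '[[[0,0,0.1,0,0,0,0.5],[0,0,0,0,0,0,0.5]]]'|grep -E "pos|force"; python3 -m jog '[[[0,0,0.1,0,0,0,0.5],[0,0,0,0,0,0,0.5]]]'|grep -E "pos|force"
```

```text
position: [0.475, -0.1567, 0.0988]
ft_force: [-6.6, 1.2, 10.9]
position: [0.475, -0.1567, 0.0975]
ft_force: [-4.8, 1.3, 8.9]
position: [0.475, -0.1566, 0.0962]
ft_force: [-3.4, -0.2, 5.8]
```

```bash
python3 -m jog '[[[0,0,0.1,0,0,0,0.5],[0,0,0,0,0,0,0.5]]]'|grep -E "pos|force"; python3 -m jog '[[[0,0,0.1,0,0,0,0.5],[0,0,0,0,0,0,0.5]]]'|grep -E "pos|force"
```

```text
position: [0.4749, -0.1566, 0.0951]
ft_force: [-3.6, 0.0, 6.8]
position: [0.475, -0.1566, 0.0941]
ft_force: [-3.0, -0.3, 6.5]
```

```bash
python3 -m jog '[[[0,0,0.1,0,0,0,0.5],[0,0,0,0,0,0,0.5]]]'|grep -E "pos|force"; python3 -m jog '[[[0,0,0.05,0,0,0,0.5],[0,0,0,0,0,0,0.5]]]'|grep -E "pos|force"; python3 -m jog '[[[0,0,0.05,0,0,0,0.5],[0,0,0,0,0,0,0.5]]]'|grep -E "pos|force"
```

```text
position: [0.4749, -0.1566, 0.093]
ft_force: [-3.6, 0.6, 4.9]
position: [0.475, -0.1566, 0.0926]
ft_force: [-3.7, 0.8, 5.9]
position: [0.475, -0.1566, 0.0925]
ft_force: [-5.3, -0.5, 10.2]
```

```bash
python3 -m jog '[[[0,0,0.05,0,0,0,0.5],[0,0,0,0,0,0,0.5]]]'|grep -E "pos|force"
```

```text
position: [0.4751, -0.1566, 0.0924]
ft_force: [-5.3, 1.2, 12.6]
```

```bash
python3 -m jog '[[[0,0,0.05,0,0,0,0.5],[0,0,0,0,0,0,0.5]]]'|grep -E "pos|force"; python3 -m jog '[[[0,0,0.04,0,0,0,0.5],[0,0,0,0,0,0,0.5]]]'|grep -E "pos|force"
```

```text
position: [0.4751, -0.1567, 0.0924]
ft_force: [-6.8, 1.4, 16.0]
position: [0.4751, -0.1567, 0.0923]
ft_force: [-8.4, 1.6, 20.2]
```

The board is on the stops: no further travel as force rose to 20 N, and it went in 29.5 mm from the mouth. I relieve the push, let go and look.

```bash
python3 -m jog '[[[0.05,0,-0.15,0,0,0,0.5],[0,0,0,0,0,0,0.5]]]' 30|grep -E "pos|force"; python3 -m jog '[[[0,0,0,0,0,0,1.6],[0,0,0,0,0,0,2.5],[0,0,0,0,0,0,4],[0,0,0,0,0,0,4],[0,0,0,0,0,0,4],[0,0,-1,0,0,0,4],[0,0,-3,0,0,0,4],[0,0,-4,0,0,0,4],[0,0,-4,0,0,0,4],[0,0,-2,0,0,0,4],[4,0,0,0,0,0,4],[0,0,0,0,0,0,4]]]'; python3 - <<'E'
from h import *
w=imaging.get_image("wrist");save(w,"w4");a=imaging.get_image("scene");b=imaging.get_image("top")
f=cv2.resize(a["frame"][100:260,200:480],None,fx=2.5,fy=2.5);cv2.imwrite("pics/s4.png",f[...,::-1])
for c,im in(("wrist",w),("scene",a),("top",b)):
  for r in finder.spot_point("board_a_mid",c)[:5]: print(c,round(r["conf"],2),np.round(np.array(r["point"])*[400,640]),at_z(im,r["point"],.071))
E
```

```text
position: [0.4749, -0.1566, 0.0925]
ft_force: [-2.8, 0.9, 7.8]
time: 20.4
position: [0.4304, -0.1592, 0.2322]
tool_rot: [-0.058, 3.141, 0.004]
ft_force: [0.8, 0.1, -0.3]
grip_width: 0.462
wrist 0.49 [223. 211.] [ 0.47   -0.2726  0.071 ]
scene 0.86 [184. 411.] [0.4933 0.1933 0.071 ]
top 0.81 [243. 223.] [0.5024 0.1984 0.071 ]
top 0.37 [260. 444.] [ 0.4734 -0.2658  0.071 ]
```

View pics/w4.png

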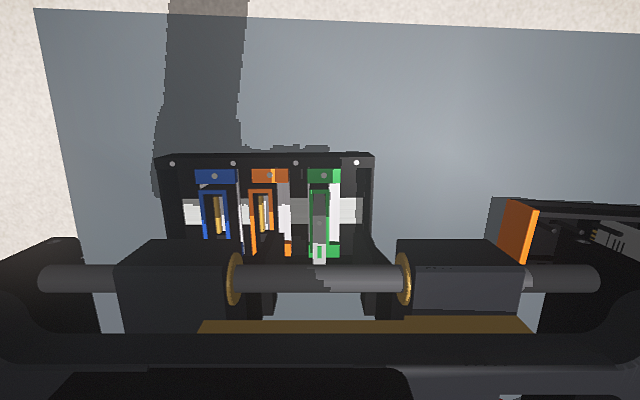

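View pics/s4.png

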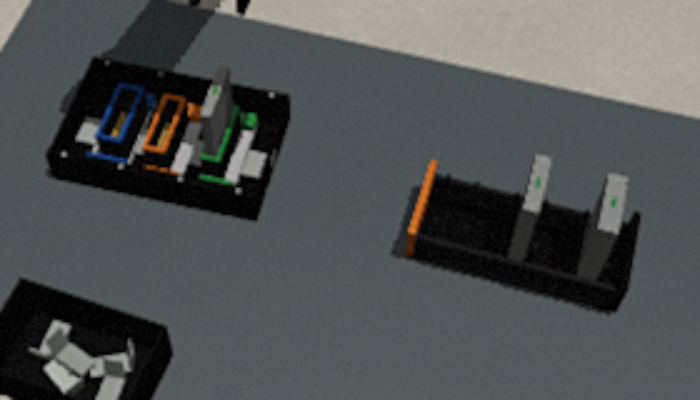

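The board stands upright in the green socket, with its top near (215,85) in the scene crop. The rack's first place is empty, and the other two boards, the bin and the remaining sockets look unchanged. The gripper is clear, so I hand in.

```bash
python3 -c "
from h import *
close_job()"
```

```text
the job is handed in; nothing more can be done
```

The board beside the orange plate measured 11.95 mm when pinched, so I plugged it into the green 12 mm socket, let go and backed the gripper away. I then handed the job in at about 20.5 s on the robot clock.

- **Finding the socket:** I felt both side walls with the plug blade, at y = −0.1524 and −0.1604. That put the well centre at −0.1564, and the 8 mm span fits a 14 mm well.
- **Pressing home:** The strips resisted with up to about 15 N. Travel from first rim contact was about 29.5 mm, against the expected 30 mm. It then stopped dead as the force rose to 20 N, below the 30 N limit. I eased off to about 8 N before letting go.
- **Last pictures:** The board stands upright in the green socket, and the gripper is clear of everything. The other two boards, the bin and the empty sockets look unmoved.
- **Checks that failed or were not made:**
  - The point detector did not report the plugged board where it stands. Two reports came out in the tray but 0.11 m off in y, and the other two were a board in the rack.
  - I judged the seating by force and travel, and did not read the contact strips.
  - The driver was outside the last scene crop. The arm did not go near it.
  - Before I shifted x, the board had pressed sideways in the well with up to about 7 N. At full press it was about 8 N.

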